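# Snug the screw press onto a note block

## Robot

A 6-joint arm with a two-finger parallel gripper is mounted at the origin on the work surface; the furniture and walls round the work are solid. World frame = base frame: x ahead of the robot, y to its left, z up, the work surface at z = 0. Lengths are in m, angles in rad, forces in N, time in s.
With the tool pointing down it reaches from about 0.375 to 0.825 m from the base axis. Payload 5.5 kg.
Tool frame: the origin (TCP) lies at the very end of the fingers, on their centre line; the grasp point (between the pads) lies robot.pinch_z behind it (robot.pinch_z is the distance from the TCP to the grasp point, in m); z points along the fingers, y is the direction in which the jaws open and shut (so a half turn about z gives the same grasp; the last joint's range is limited). The gripper opens to 85 mm and grips with 20 to 120 N. Pads are 22 mm wide; open, the fingers measure 114 mm over their backs; the gripper's body (76 mm by 85 mm) begins 54 mm behind the grasp point. The pads swing forward as they close: fully open they stand 13 mm farther back than shut.
Start: joints at [1.319, 0.314, -0.047, 1.21, 0, 1.571], TCP at [0.149, 0.581, 0.231] pointing down, gripper open.
Joint ranges: [-2.67, 2.67], [-0.69, 1.73], [-1.03, 1.25], [-2.08, 2.16], [-1.42, 1.45], [-3.14, 3.14]. Speed limits (rad/s): [2.39, 2.39, 3.01, 3.14, 3.14, 3.14].

## Interface

Orientations are given as a unit quaternion [x, y, z, w].
In Python, from plant import robot gives the robot as it stands.
- The arm moves only by the tool arm_command, never from a script. Its argument "deltas" is a list of rows, each a list of 5 numbers: the closure in counts, from 0 (fully open) to 255 (shut), then the shift along the tool's x, y, z in cm, then the turn about the tool's z in rad. In form: [[hand, x, y, z, turn], ...]. A call has 1 to 5 rows; each row is the pose to reach, as a shift and turn from the pose commanded when the call began, along the tool's axes at that moment; what a row does not reach only later rows make up. A row lasts 1/12 s, in which the tool goes at most 41.7 mm and 7.16 degrees, less where a joint would pass 70% of its speed; a pose out of reach is approached as far as the arm can. A call with a gripper value outside its range is refused whole. The fingers move at their own pace and stop on an object; "squeeze" is the grip in N (left out, the last holds). Time passes only in rows, so rows that repeat a pose let the fingers close. It gives the time, the measured TCP pose, the force and the opening at its end, in the units of the state.
- robot.observe(): the state, without advancing time (a new reading comes with each control period).
- robot.camera(name): name is "side" or "top"; returns a dict with "image" (400x640x3 uint8, red, green, blue), "range_z" (400x640 float32, m along the optical axis (not along the pixel's ray), 0 where there is no reading), "fov_y" (degrees; the focal length in pixels is half the picture's height over the tangent of half this angle, whatever the lens; pixels are square), "cx", "cy" (the principal point, pixels), "k1" (the pictures are not rectified: a ray, as slopes to the right and down, at radius r is drawn at 1 + k1 r^2 times it, then the intrinsics apply), "R" (3x3) and "t" (3): a world point X has camera coordinates R X + t. Camera axes: x right, y down, z forward; pixel columns grow to the right and rows downward; lengths in m; the calibration is good to about 2 mm. A picture is of the moment at which its call begins.
- robot.finish_job(): hands the job in, once; it reports no verdict.
The state is a dict: "clock": time; "joint_positions": joint angles; "joint_velocities": joint speeds; "tau": joint torques, N m; "position": TCP position; "eef_rot": TCP orientation; "ft_force": force on the tool from outside, world axes, zero at the start; "moment": the same for the moment, N m; "opening": opening from 0.0 (shut) to 1.0 (fully open).
Only numpy, scipy, OpenCV 4.12 (cv2) and the standard library are available. Lean on these libraries where they do the work, as an engineer would, in place of code of your own. Each camera call takes 0.05 s, during which the arm holds its last target.

## Task

Two small screw presses are bolted to the desk. On the one that holds the square block of note paper, turn the black bar handle clockwise (seen from above) until the pad meets the block, then snug it by feel, about 30 degrees more, and let go; do not crush the block by going much further. Leave the handle of the other press, with the round label roll in it, as it is.

Things in the scene. Friction and masses are not known exactly. Their poses are not given: they have to be found in the camera images.
- note_press_grip (a point): Middle of the level black bar handle (84 long, 14 wide, 22 mm high) atop the grey press that holds the note block; on the upright screw axis, 187 mm above the desk. x along the bar, z up. Free space of 33 mm below the bar. Clockwise from above (yaw falling) lowers bar and pad 1 mm per 10 degrees. Friction 0.22 N m; stays where left; pressing it down does not turn it.
- note_press_pad: Round rubber-faced steel pad, 34 mm across, 16 mm high, under that screw; does not turn. Origin: centre of its underside. At the start it hangs 2.5 to 6 mm above the block (25 to 60 degrees of handle turn). After contact the rubber gives: clamping force grows roughly 5 N, handle torque 0.03 N m, per 10 degrees.
- note_block: Loose square yellow block of note paper, 76 x 76 x 22 mm, lying flat on the press's 12 mm thick grey base plate under the pad. Origin: centre of its underside, so its top is 22 mm above it.
- roll_press_screw (a joint): Angle (rad) of the black bar handle of the other, like press, which has a round white label roll (72 mm across, 30 mm high) under its pad; its bar sits 8 mm higher. 0 at the start, grows clockwise. Not to be turned.

How it is judged:
By the outcome, as a careful person would: the job done as asked, in the order asked, and still so for the second after the job is handed in, with the robot touching nothing.
It also fails if it takes over 37 s, if anything falls off the work surface, if the arm or the gripper's body presses on something with over 40 N, if the wrist force passes 120 N, or if a joint passes its speed limit or range.

## Working session

There is one attempt and no reset: what is moved stays moved. The work goes in short steps, Python scripts to look and compute and a tool call to move; the robot and the scene stay as the last step left them, time stands still between calls to the robot, and variables do not carry over. Pictures are saved under pics/ and viewed, and the job is handed in when it is done.

Besides the shell and the picture viewer there is one more tool, called after ">>>" as name(argument=value, ...) on one line, values as JSON. arm_command: Moves the arm, as the interface text tells. Its arguments: {"type":"object","properties":{"deltas":{"type":"array"},"squeeze":{"type":"number"}},"required":["deltas"]}

```bash
ls; mkdir -p pics; python3 - <<'E'
from plant import robot
import cv2,numpy as np
print(robot.observe()); print(robot.pinch_z)
for n in("side","top"):
    c=robot.camera(n); cv2.imwrite(f"pics/{n}0.png",c["image"][:,:,::-1]); np.savez(f"{n}0.npz",**c)
    print(n,c["fov_y"],c["cx"],c["cy"],c["k1"],c["R"],c["t"])
E
```

```text
pics
{'clock': 0.0, 'joint_positions': array([ 1.31900041e+00,  3.14222748e-01, -4.80747550e-02,  1.21020247e+00,
       -1.27098694e-05,  1.57076752e+00]), 'joint_velocities': array([-0.00046845,  0.0003309 , -0.00014553,  0.00040543, -0.00064174,
       -0.00159875]), 'tau': array([-1.99994993e-04, -5.39592755e+01,  3.39749372e+01,  1.93733076e-02,
        2.66150473e-04,  1.81610460e-06]), 'position': array([0.14934622, 0.58051895, 0.23043843]), 'eef_rot': array([ 1.25551297e-01,  9.92086763e-01, -8.45879411e-04, -1.00667476e-04]), 'ft_force': array([ 0.01543901,  0.85309165, -0.31583215]), 'moment': array([-0.00692371,  0.02060534,  0.04240329]), 'opening': 1.0022200216278452}
0.0187
side 56.04881761636435 318.07519265699284 200.28475199206568 0.029267487659838397 [[ 0.8806977  -0.4732908   0.01916709]
 [-0.25582522 -0.50931441 -0.82167651]
 [ 0.39865401  0.71874519 -0.56963176]] [-0.48687924  0.18252872  0.81590992]
top 50.249230949310295 321.9635794588718 200.72501451862868 -0.09531548400194313 [[ 0.02084457 -0.99977396 -0.00418607]
 [-0.9877934  -0.01994795 -0.15448715]
 [ 0.15436872  0.00735519 -0.98798593]] [-0.11868815  0.50091278  0.91572288]
```

View pics/side0.png

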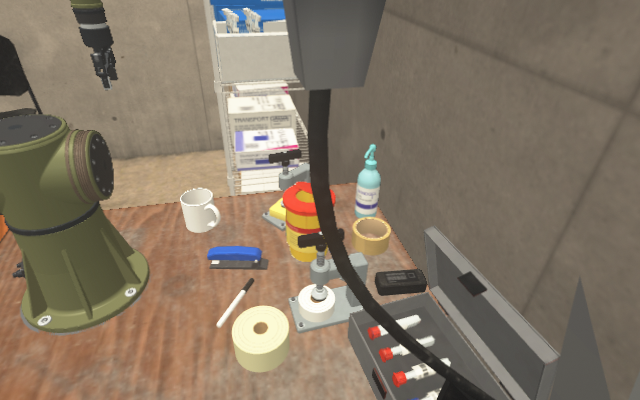

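View pics/top0.png

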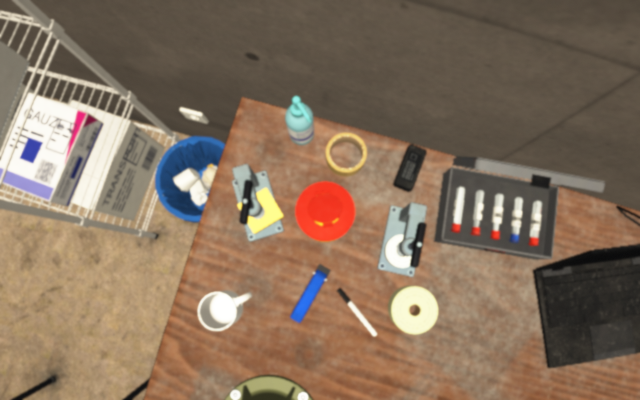

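```bash
cat > h.py <<'E'
import numpy as np,cv2
def K(c):
    f=200/np.tan(np.radians(float(c["fov_y"]))/2); return np.array([[f,0,float(c["cx"])],[0,f,float(c["cy"])],[0,0,1]])
def ray(c,uv):
    uv=np.array(uv,float).reshape(-1,1,2)
    p=cv2.undistortPoints(uv,K(c),np.array([float(c["k1"]),0,0,0,0]),None,None).reshape(-1,2) if 0 else cv2.undistortPointsIter(uv,K(c),np.array([float(c["k1"]),0,0,0.]),None,None,(3,50,1e-10)).reshape(-1,2)
    d=np.c_[p,np.ones(len(p))]; R=c["R"]; return -R.T@c["t"], d@R   # origin, dirs (scaled so cam z=1)
def onplane(c,uv,z):
    o,d=ray(c,uv); s=(z-o[2])/d[:,2]; return o+d*s[:,None]
def byrange(c,uv):
    o,d=ray(c,uv); uv=np.array(uv).reshape(-1,2).astype(int); return o+d*c["range_z"][uv[:,1],uv[:,0]][:,None]
def proj(c,X):
    X=np.array(X,float).reshape(-1,3); return cv2.projectPoints(X,cv2.Rodrigues(c["R"])[0],c["t"],K(c),np.array([float(c["k1"]),0,0,0.]))[0].reshape(-1,2)
E
python3 - <<'E'
import numpy as np,cv2
from h import *
for n,(x0,y0,x1,y1) in dict(top=(215,150,300,250),side=(250,135,340,240)).items():
    c=dict(np.load(n+"0.npz")); im=c["image"][y0:y1,x0:x1,::-1]
    cv2.imwrite(f"pics/{n}0z.png",cv2.resize(im,None,fx=6,fy=5.7 if 0 else 6,interpolation=cv2.INTER_NEAREST)[:600])
    vv,uu=np.mgrid[y0:y1,x0:x1]; P=byrange(c,np.c_[uu.ravel(),vv.ravel()]); 
    img=c["image"][y0:y1,x0:x1].reshape(-1,3).astype(int)
    m=(img.max(1)<60)&(P[:,2]>0.14)&(P[:,2]<0.22)
    print(n,m.sum(),P[m].mean(0),P[m].min(0),P[m].max(0))
    q=np.c_[uu.ravel(),vv.ravel()][m]
    print(q.min(0),q.max(0))
    # top face only
    t=m&(P[:,2]>np.percentile(P[m][:,2],40)); 
    (cx,cy),(w,h),a=cv2.minAreaRect((P[m][:,:2]*1000).astype(np.float32)); print("rect",cx,cy,w,h,a, np.percentile(P[m][:,2],[5,25,50,75,95]))
E
```

```text
top 252 [0.47577877 0.03223345 0.19406222] [0.43566344 0.02465585 0.17287612] [0.5137914  0.04103928 0.19827145]
[241 181] [252 222]
rect 474.6868896484375 32.58763122558594 13.304762840270996 78.8489990234375 85.00563049316406 [0.18279766 0.19393398 0.19516907 0.19626529 0.19735723]
side 2 [ 0.45707594 -0.13378948  0.19052852] [ 0.40171474 -0.29486269  0.18284927] [0.51243713 0.02728372 0.19820777]
[300 155] [324 239]
rect 457.075927734375 -133.7894744873047 340.64312744140625 0.0 -108.96794891357422 [0.18361719 0.18668889 0.19052852 0.19436814 0.19743984]
```

View pics/top0z.png

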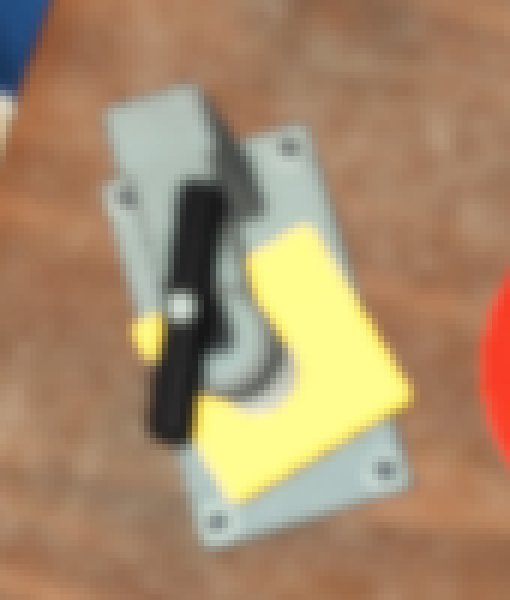

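View pics/side0z.png

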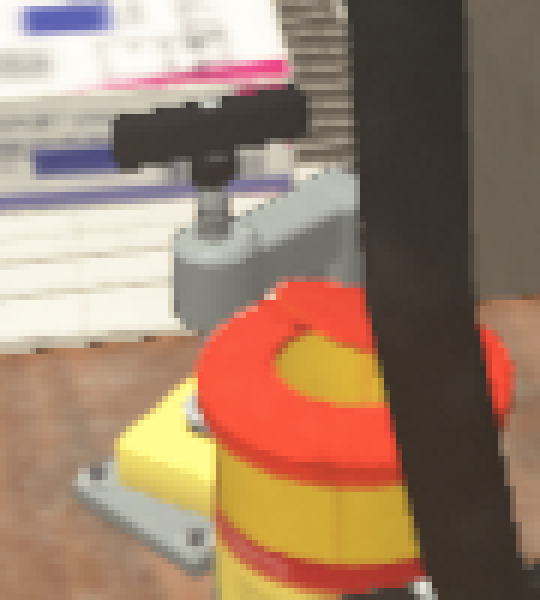

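```bash
python3 - <<'E'
import numpy as np,cv2
from h import *
c=dict(np.load("top0.npz")); s=dict(np.load("side0.npz"))
o,d=ray(c,[[245.2,201.0]]); print("cam top",o, "side cam",ray(s,[[0,0]])[0])
print("dot",onplane(c,[[245.2,201.0]],0.198))
vv,uu=np.mgrid[150:250,215:300]; q=np.c_[uu.ravel(),vv.ravel()]; P=byrange(c,q); img=c["image"][q[:,1],q[:,0]].astype(int)
m=(img.max(1)<70)&(P[:,2]>0.17)&(P[:,2]<0.21)
A=onplane(c,q[m],0.198)[:,:2]
r=cv2.minAreaRect((A*1000).astype(np.float32)); print(r)
w,V=np.linalg.eigh(np.cov(A.T)); v=V[:,1]; print("mean",A.mean(0),"yaw deg",np.degrees(np.arctan2(v[1],v[0]))) 
# side: bar ends / centre, onto z
for nm,uv in [("sideL",[250+113/6,135+140/6]),("sideR",[250+306/6,135+110/6]),("sidedot",[250+210/6,135+103/6])]:
    print(nm,onplane(s,[uv],0.187 if nm!="sidedot" else .198))
# objects
for cc,uv in [(c,(325,195)),(c,(300,120)),(c,(345,170)),(c,(215,310)),(c,(310,295)),(c,(240,170)),(c,(185,185)),(c,(190,115)),(c,(60,150)),(c,(120,165)),(c,(265,210)),(c,(255,240)),(c,(418,245)),(c,(410,215)),(c,(150,235)),(c,(50,20)),(s,(300,50)),(s,(320,130)),(s,(330,220)),(s,(95,50)),(s,(260,20))]:
    print(uv,byrange(cc,[uv])[0].round(3))
print(proj(c,[[.149,.58,.23],[.475,.033,.2]]), proj(s,[[.149,.58,.23],[.475,.033,.187]]))
# height map of all the points top+side in corridor
allP=[]
for cc in(c,s):
    vv,uu=np.mgrid[0:400:2,0:640:2]; qq=np.c_[uu.ravel(),vv.ravel()]; ok=cc["range_z"][qq[:,1],qq[:,0]]>0; allP.append(byrange(cc,qq[ok]))
G=np.vstack(allP)
print("max z (cm), rows x 0..0.8, cols y .8..-.4")
for x in np.arange(0,.85,.05):
    print("%.2f"%x,[int(100*G[k][:,2].max()) if (k:=(abs(G[:,0]-x)<.025)&(abs(G[:,1]-y)<.025)&(G[:,2]<.85)).any() else -1 for y in np.arange(.8,-.41,-.05)])
E
```

```text
cam top [ 0.35591337 -0.11540445  0.98160907] side cam [ 0.15022312 -0.72390228  0.62407982]
dot [[0.47493627 0.0336911  0.198     ]]
((473.42169189453125, 30.354351043701172), (17.33127212524414, 80.24073028564453), 84.73174285888672)
mean [0.47433583 0.03147653] yaw deg 174.45491679576813
sideL [[0.43392755 0.03796606 0.187     ]]
sideR [[0.51510843 0.0270189  0.187     ]]
sidedot [[0.47370926 0.03064925 0.198     ]]
(325, 195) [ 0.494 -0.115  0.169]
(300, 120) [ 0.653 -0.061  0.145]
(345, 170) [ 0.572 -0.159  0.049]
(215, 310) [0.254 0.127 0.009]
(310, 295) [ 0.296 -0.087  0.044]
(240, 170) [0.55  0.061 0.127]
(185, 185) [ 0.618  0.357 -0.412]
(190, 115) [ 0.852  0.347 -0.377]
(60, 150) [ 0.645  0.597 -0.077]
(120, 165) [ 0.661  0.542 -0.313]
(265, 210) [0.479 0.018 0.044]
(255, 240) [ 0.415  0.044 -0.   ]
(418, 245) [ 0.399 -0.286  0.207]
(410, 215) [ 0.463 -0.287  0.13 ]
(150, 235) [ 0.462  0.562 -0.646]
(50, 20) [0.842 0.461 0.225]
(300, 50) [ 0.191 -0.641  0.603]
(320, 130) [ 0.199 -0.636  0.579]
(330, 220) [ 0.203 -0.638  0.547]
(95, 50) [0.133 0.541 0.352]
(260, 20) [0.703 0
[... 1222 characters left out ...]
 -70, -39, -39, -39, -1, -1, 0, 3, 19, 19, 16, 17, 18, 0, 1, 13, 1, 7]
0.55 [36, 40, 41, 40, 41, 36, -70, -39, -39, -40, -43, -1, -1, 0, 12, 13, 3, 0, 0, 4, 4, 2, 3, 2, 24]
0.60 [36, 41, -7, 37, 41, 37, 21, -39, -39, -40, -42, -38, -1, 0, 0, 1, 0, 0, 4, 5, 5, 0, 3, 3, 17]
0.65 [36, 40, 41, 41, 41, 40, 36, -39, -40, -39, -37, -37, -1, 0, 0, 0, 0, 21, 21, 5, 4, 0, 3, 56, 57]
0.70 [0, 36, -7, -7, -7, 36, 36, -38, -39, -43, -44, -40, -1, -1, 0, 0, 0, 21, 13, 53, 54, 54, 55, 55, -1]
0.75 [36, 36, -7, -7, -7, -7, 29, -39, -39, -39, -39, -39, -1, -1, 0, 51, 51, 52, 53, 53, -1, -1, -1, -1, -1]
0.80 [36, 36, 33, -7, 21, 21, 21, 21, -1, -39, -39, 23, 35, 48, 50, 50, -1, -1, -1, -1, -1, -1, -1, -1, -1]
```

```bash
cat >> h.py <<'E'
from scipy.spatial.transform import Rotation as Rot
def delta(st,target):
    return Rot.from_quat(st["eef_rot"]).inv().apply(np.array(target)-st["position"])*100
def tyaw(st):
    x=Rot.from_quat(st["eef_rot"]).apply([1,0,0]); return np.degrees(np.arctan2(x[1],x[0]))
E
python3 - <<'E'
from plant import robot
from h import *
st=robot.observe(); print(delta(st,[.4745,.0325,.25]),tyaw(st),np.radians(tyaw(st)-174))
E
```

```text
[-45.14296043 -44.98266331  -1.87941055] 165.5723176623294 -0.14709080510452457
```

>>> arm_command(deltas=[[0,-2,-2,-1,0],[0,-4.5,-4.5,-2,-0.05],[0,-7,-7,-2,-0.1],[0,-9.5,-9.5,-2,-0.15],[0,-12,-12,-2,-0.15]], squeeze=60)

```text
clock: 0.52
position: [0.2362, 0.4334, 0.2511]
eef_rot: [0.049, 0.999, -0.0, -0.0]
ft_force: [1.3, 0.3, -0.6]
opening: 1.001
```

```bash
python3 - <<'E'
from plant import robot
from h import *
st=robot.observe(); print(st["clock"],st["position"],st["joint_positions"].round(3),delta(st,[.4745,.0325,.25]),tyaw(st),np.radians(tyaw(st)-174))
E
```

```text
0.5167 [0.23615332 0.43342449 0.25106246] [ 1.072  0.106 -0.261  1.204 -0.     1.171] [-27.68042532 -37.54047222   0.11897775] 174.32803962350914 0.005725371507237116
```

>>> arm_command(deltas=[[0,-2.3,-3.1,0,0],[0,-4.6,-6.2,0,0],[0,-6.9,-9.3,0,0],[0,-9.2,-12.4,0,0],[0,-11.5,-15.5,0,0]])

```text
clock: 0.93
position: [0.3347, 0.2672, 0.2511]
eef_rot: [0.051, 0.999, -0.0, -0.0]
ft_force: [0.7, 0.5, -0.3]
opening: 0.999
```

>>> arm_command(deltas=[[0,-2.3,-3.1,0,0],[0,-4.6,-6.2,0,0],[0,-6.9,-9.3,0,0],[0,-9.2,-12.4,0,0],[0,-11.5,-15.5,0,0]])

```text
clock: 1.35
position: [0.4335, 0.1013, 0.2512]
eef_rot: [0.051, 0.999, 0.0, -0.0]
ft_force: [1.1, 0.4, -0.1]
opening: 1.004
```

```bash
python3 - <<'E'
from plant import robot
from h import *
st=robot.observe(); print(st["clock"],st["position"],st["joint_positions"].round(3),delta(st,[.4745,.0325,.25]),tyaw(st),np.radians(tyaw(st)-174))
E
```

```text
1.35 [0.4334585  0.10127555 0.25120291] [ 0.229  0.014 -0.359  1.198  0.     0.331] [-4.78246546 -6.42441169  0.11931995] 174.16173568320247 0.002822820189845509
```

>>> arm_command(deltas=[[0,-2,-2.5,0,0],[0,-3.8,-5,0,0],[0,-4.3,-5.8,0,0],[0,-4.3,-5.8,0,0],[0,-4.3,-5.8,0,0]])

```text
clock: 1.77
position: [0.4695, 0.0411, 0.2509]
eef_rot: [0.051, 0.999, 0.0, -0.001]
ft_force: [0.2, -0.4, 0.5]
opening: 1.001
```

```bash
python3 - <<'E'
from plant import robot
from h import *
st=robot.observe(); print(st["clock"],st["position"],st["joint_positions"].round(3),delta(st,[.4745,.0325,.25]),tyaw(st),st["ft_force"],st["moment"])
for n in("side","top"):
    c=robot.camera(n); cv2.imwrite(f"pics/{n}1.png",c["image"][:,:,::-1])
E
```

```text
1.7667 [0.46950455 0.04109528 0.25089864] [ 8.700e-02  6.500e-02 -3.070e-01  1.201e+00  1.000e-03  1.900e-01] [-0.58540572 -0.80363181  0.088797  ] 174.09748925632388 [ 0.16345844 -0.42088878  0.49263791] [ 0.07932556 -0.02643671  0.01327983]
```

View pics/side1.png

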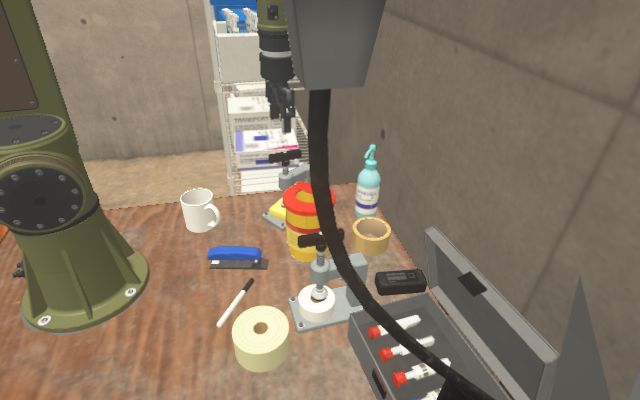

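View pics/top1.png

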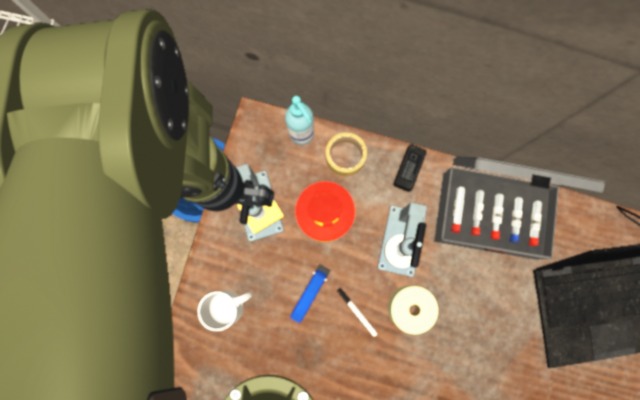

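>>> arm_command(deltas=[[0,-0.6,-0.8,0,0],[0,-0.6,-0.8,2,0],[0,-0.6,-0.8,4,0],[0,-0.6,-0.8,4,0]])

```text
clock: 2.2
position: [0.473, 0.0329, 0.2083]
eef_rot: [0.05, 0.999, -0.0, -0.002]
ft_force: [-1.1, 0.4, -0.8]
opening: 0.995
```

```bash
python3 - <<'E'
from plant import robot
from h import *
st=robot.observe(); print(st["clock"],st["position"],delta(st,[.4745,.0325,.168]),tyaw(st),st["ft_force"],st["moment"])
c=robot.camera("side"); cv2.imwrite(f"pics/side2.png",cv2.resize(c["image"][70:200,230:350,::-1],None,fx=4.6,fy=4.6))
c=robot.camera("top"); cv2.imwrite(f"pics/top2.png",cv2.resize(c["image"][140:260,200:320,::-1],None,fx=5,fy=5))
E
```

```text
2.2 [0.47298506 0.03285156 0.20826891] [-0.17327336 -0.01612378  4.0261342 ] 174.25229511072723 [-1.14740918  0.41192984 -0.76263296] [ 0.00438535 -0.00427889  0.02167596]
```

View pics/side2.png

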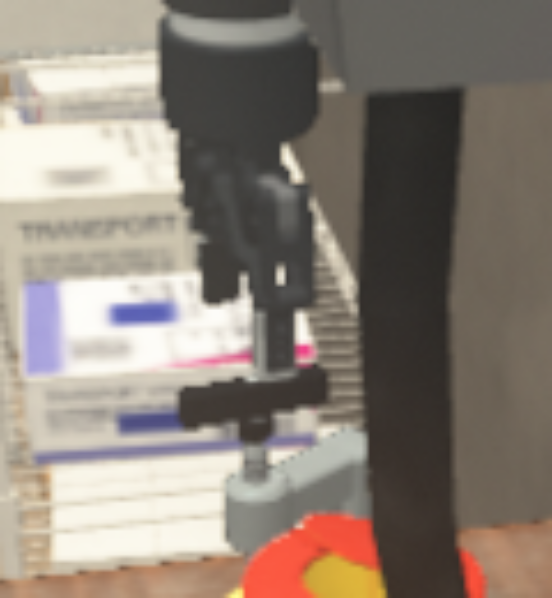

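View pics/top2.png

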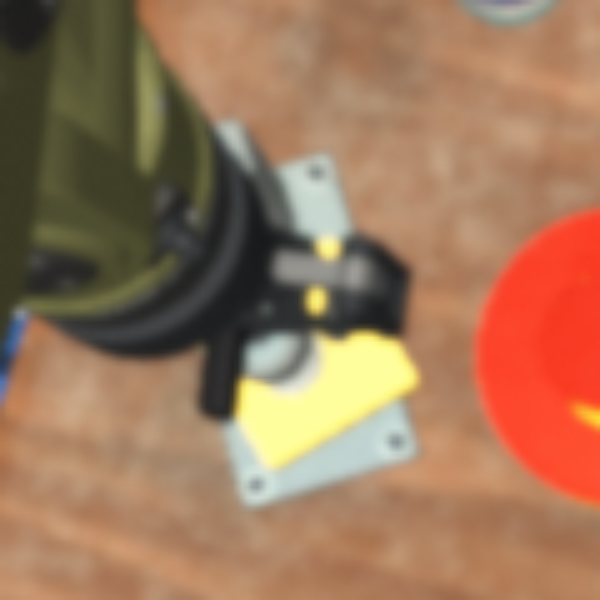

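>>> arm_command(deltas=[[0,-0.15,0,1.5,0],[0,-0.15,0,3,0],[0,-0.15,0,4,0],[120,-0.15,0,4,0],[120,-0.15,0,4,0]], squeeze=25)

```text
clock: 2.72
position: [0.4766, 0.0325, 0.1718]
eef_rot: [0.051, 0.999, -0.0, -0.0]
ft_force: [1.1, -0.2, -0.5]
opening: 0.751
```

```bash
python3 - <<'E'
from plant import robot
from h import *
st=robot.observe(); print(st["clock"],st["position"],delta(st,[.4745,.0325,.168]),tyaw(st),st["ft_force"],st["moment"])
E
```

```text
2.7167 [0.47664145 0.0325469  0.17180631] [ 0.21251819 -0.02633489  0.38066086] 174.19013712649664 [ 1.05262889 -0.19434431 -0.5342089 ] [-0.02048496 -0.02683516  0.00931178]
```

>>> arm_command(deltas=[[255,0,0,0,0],[255,0,0,0,0],[255,0,0,0,0],[255,0,0,0,0],[255,0,0,0,0]])

```text
clock: 3.13
position: [0.4775, 0.0331, 0.1723]
eef_rot: [0.051, 0.999, 0.001, 0.001]
ft_force: [-0.6, 3.6, 5.1]
opening: 0.224
```

```bash
python3 - <<'E'
from plant import robot
from h import *
st=robot.observe(); print(st["clock"],st["position"],delta(st,[.4745,.0325,.168]),tyaw(st),st["ft_force"],st["moment"],st["opening"])
E
```

```text
3.1333 [0.47751497 0.03313557 0.17226493] [ 0.29426449 -0.09461704  0.42578431] 174.18403177422468 [-0.62076602  3.64595395  5.11839127] [ 0.73730089 -0.01027842 -0.01497526] 0.223900082661304
```

>>> arm_command(deltas=[[255,0.15,0,0.2,0],[255,0.3,0,0.4,0],[255,0.3,0,0.4,0],[255,0.3,0,0.4,0]])

```text
clock: 3.47
position: [0.4778, 0.0334, 0.1716]
eef_rot: [0.051, 0.999, 0.001, 0.005]
ft_force: [-0.9, 3.3, 24.3]
opening: 0.225
```

```bash
python3 - <<'E'
from plant import robot
from h import *
st=robot.observe(); print(st["clock"],st["position"],delta(st,[.4745,.0325,.168]),tyaw(st),st["ft_force"],st["moment"],st["opening"])
c=robot.camera("side"); cv2.imwrite(f"pics/side3.png",cv2.resize(c["image"][90:200,240:340,::-1],None,fx=5,fy=5))
E
```

```text
3.4667 [0.47784614 0.03340662 0.17161441] [ 0.32708058 -0.12501891  0.35806937] 174.1808963460564 [-0.93827676  3.25860495 24.29385625] [ 0.62035776  0.07146679 -0.02005422] 0.2246468292810288
```

View pics/side3.png

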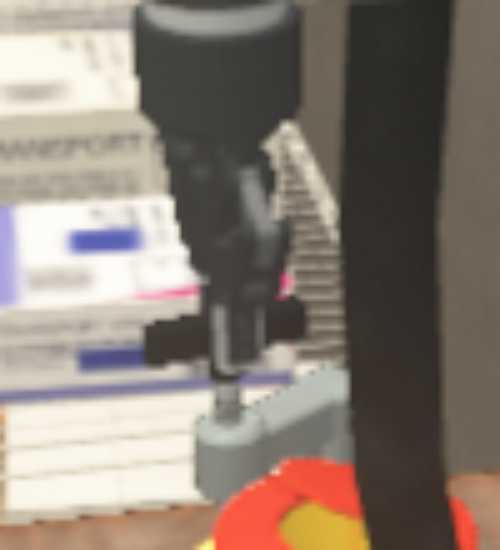

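>>> arm_command(deltas=[[150,0,0,-0.4,0],[150,0,0,-0.6,0],[150,0,0,-1.0,0],[150,0,0,-1.0,0],[150,0,0,-1.0,0]])

```text
clock: 3.93
position: [0.4734, 0.0325, 0.177]
eef_rot: [0.051, 0.999, -0.0, -0.0]
ft_force: [0.5, -0.5, -0.3]
opening: 0.407
```

```bash
python3 - <<'E'
from plant import robot
from h import *
st=robot.observe(); print(st["clock"],st["position"],delta(st,[.4745,.0325,.178]),tyaw(st),st["ft_force"],st["moment"],st["opening"])
E
```

```text
3.9333 [0.47335317 0.03252837 0.17698328] [-0.11430511  0.0088017  -0.10175579] 174.16017541182657 [ 0.5078769  -0.49579376 -0.25634956] [-0.03806745  0.03341757  0.03356476] 0.4070485651231244
```

>>> arm_command(deltas=[[150,-0.1,0,-0.1,0],[200,-0.1,0,-0.1,0],[255,-0.1,0,-0.1,0],[255,-0.1,0,-0.1,0],[255,-0.1,0,-0.1,0]])

```text
clock: 4.35
position: [0.4747, 0.0334, 0.1782]
eef_rot: [0.051, 0.999, 0.001, -0.0]
ft_force: [0.6, 4.2, -0.8]
opening: 0.156
```

```bash
python3 - <<'E'
from plant import robot
from h import *
st=robot.observe(); print(st["clock"],st["position"],delta(st,[.4745,.0325,.178]),tyaw(st),st["ft_force"],st["moment"],st["opening"])
E
```

```text
4.35 [0.47468927 0.03336747 0.17822483] [ 0.01006586 -0.08825177  0.02233851] 174.20434885750234 [ 0.6481261   4.21800969 -0.84121759] [ 0.95614772 -0.13324193  0.18372629] 0.15570463588853603
```

>>> arm_command(deltas=[[255,0,0.1,0,0],[255,0,0.1,0,0],[255,0,0.1,0,0]], squeeze=60)

```text
clock: 4.6
position: [0.4748, 0.0338, 0.1783]
eef_rot: [0.051, 0.999, 0.0, -0.0]
ft_force: [0.0, 3.1, 0.3]
opening: 0.148
```

```bash
cat > r.py <<'E'
from plant import robot
from h import *
st=robot.observe(); print("t %.2f"%st["clock"],"pos",(st["position"]*1000).round(1),"yaw %.2f"%tyaw(st),"F",st["ft_force"].round(1),"M",st["moment"].round(3),"op %.3f"%st["opening"],"q6 %.3f tau6 %.3f"%(st["joint_positions"][5],st["tau"][5]))
E
python3 r.py
```

```text
t 4.60 pos [474.8  33.8 178.3] yaw 174.19 F [0.  3.1 0.3] M [ 0.861 -0.028  0.14 ] op 0.148 q6 0.172 tau6 0.168
```

>>> arm_command(deltas=[[255,0,0.07,0.03,0.05],[255,0,0.07,0.06,0.1]])

```text
clock: 4.77
position: [0.4747, 0.0343, 0.1777]
eef_rot: [0.102, 0.995, -0.0, -0.0]
ft_force: [-0.9, 2.4, 1.4]
opening: 0.144
```

```bash
python3 r.py
```

```text
t 4.77 pos [474.7  34.3 177.7] yaw 168.32 F [-0.9  2.4  1.4] M [0.669 0.035 0.189] op 0.144 q6 0.276 tau6 -0.450
```

>>> arm_command(deltas=[[255,0,0,0.03,0.05],[255,0,0,0.06,0.1]])

```text
clock: 4.93
position: [0.4748, 0.0343, 0.1772]
eef_rot: [0.151, 0.988, 0.0, -0.0]
ft_force: [-0.1, 2.7, 1.4]
opening: 0.145
```

```bash
python3 r.py
```

```text
t 4.93 pos [474.8  34.3 177.2] yaw 162.58 F [-0.1  2.7  1.4] M [0.728 0.117 0.235] op 0.145 q6 0.376 tau6 -0.407
```

>>> arm_command(deltas=[[255,0,0,0.03,0.05],[255,0,0,0.06,0.1]])

```text
clock: 5.1
position: [0.4748, 0.0344, 0.1766]
eef_rot: [0.201, 0.98, 0.0, -0.0]
ft_force: [-0.0, 2.6, 1.9]
opening: 0.145
```

```bash
python3 r.py
```

```text
t 5.10 pos [474.8  34.4 176.6] yaw 156.85 F [-0.   2.6  1.9] M [0.832 0.093 0.233] op 0.145 q6 0.476 tau6 -0.408
```

>>> arm_command(deltas=[[255,0,0,0.03,0.05],[255,0,0,0.06,0.1]])

```text
clock: 5.27
position: [0.4748, 0.0345, 0.176]
eef_rot: [0.249, 0.968, 0.0, -0.0]
ft_force: [-0.1, 3.0, 2.1]
opening: 0.15
```

```bash
python3 r.py
```

```text
t 5.27 pos [474.8  34.5 176. ] yaw 151.12 F [-0.1  3.   2.1] M [0.843 0.098 0.243] op 0.150 q6 0.576 tau6 -0.408
```

>>> arm_command(deltas=[[255,0,0,0.03,0.05],[255,0,0,0.06,0.1]])

```text
clock: 5.43
position: [0.4748, 0.0345, 0.1754]
eef_rot: [0.297, 0.955, 0.0, -0.0]
ft_force: [0.7, 4.1, 2.1]
opening: 0.143
```

```bash
python3 r.py; python3 - <<'E'
from plant import robot
from h import *
c=robot.camera("top"); cv2.imwrite(f"pics/top4.png",cv2.resize(c["image"][140:260,200:320,::-1],None,fx=5,fy=5))
c=robot.camera("side"); cv2.imwrite(f"pics/side4.png",cv2.resize(c["image"][90:240,240:340,::-1],None,fx=4,fy=4))
E
```

```text
t 5.43 pos [474.8  34.5 175.4] yaw 145.39 F [0.7 4.1 2.1] M [0.871 0.143 0.158] op 0.143 q6 0.676 tau6 -0.409
```

View pics/top4.png

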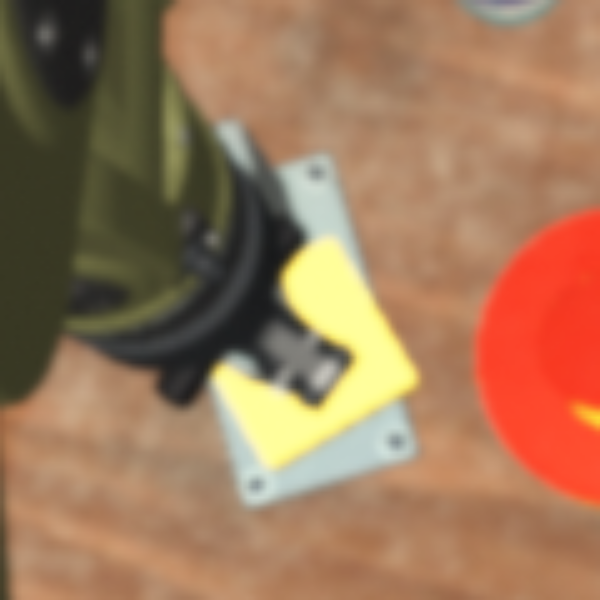

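View pics/side4.png

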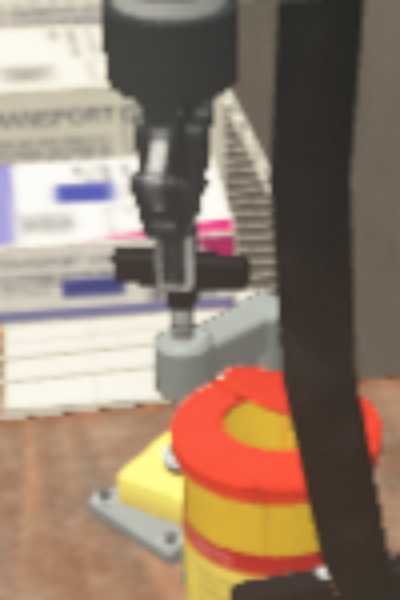

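>>> arm_command(deltas=[[255,0,0,0.03,0.05],[255,0,0,0.06,0.1]])

```text
clock: 5.7
position: [0.4749, 0.0345, 0.1749]
eef_rot: [0.344, 0.939, 0.0, -0.0]
ft_force: [-0.3, 3.7, 2.4]
opening: 0.148
```

```bash
python3 r.py
```

```text
t 5.70 pos [474.9  34.5 174.9] yaw 139.77 F [-0.3  3.7  2.4] M [1.021 0.176 0.249] op 0.148 q6 0.774 tau6 -0.448
```

>>> arm_command(deltas=[[255,0,0,0.03,0.05],[255,0,0,0.06,0.1]])

```text
clock: 5.87
position: [0.4749, 0.0346, 0.1744]
eef_rot: [0.39, 0.921, 0.0, -0.0]
ft_force: [-1.0, 3.9, 2.9]
opening: 0.144
```

```bash
python3 r.py
```

```text
t 5.87 pos [474.9  34.6 174.4] yaw 134.03 F [-1.   3.9  2.9] M [1.102 0.22  0.227] op 0.144 q6 0.875 tau6 -0.381
```

>>> arm_command(deltas=[[255,0,0,0.03,0.05],[255,0,0,0.06,0.1]])

```text
clock: 6.03
position: [0.4749, 0.0347, 0.1738]
eef_rot: [0.436, 0.9, 0.001, -0.0]
ft_force: [-0.6, 3.7, 3.5]
opening: 0.144
```

```bash
python3 r.py
```

```text
t 6.03 pos [474.9  34.7 173.8] yaw 128.31 F [-0.6  3.7  3.5] M [1.159 0.178 0.238] op 0.144 q6 0.975 tau6 -0.365
```

>>> arm_command(deltas=[[255,0,0,0.03,0.05],[255,0,0,0.06,0.1]])

```text
clock: 6.2
position: [0.475, 0.0348, 0.1732]
eef_rot: [0.48, 0.877, 0.001, -0.0]
ft_force: [0.2, 4.1, 3.3]
opening: 0.147
```

```bash
python3 r.py
```

```text
t 6.20 pos [475.   34.8 173.2] yaw 122.58 F [0.2 4.1 3.3] M [1.159 0.199 0.27 ] op 0.147 q6 1.074 tau6 -0.348
```

>>> arm_command(deltas=[[255,0,0,0.03,0.05],[255,0,0,0.06,0.1]])

```text
clock: 6.37
position: [0.4751, 0.0349, 0.1727]
eef_rot: [0.524, 0.852, 0.001, -0.0]
ft_force: [0.1, 4.0, 4.5]
opening: 0.15
```

```bash
python3 r.py
```

```text
t 6.37 pos [475.1  34.9 172.7] yaw 116.86 F [0.1 4.  4.5] M [1.247 0.222 0.336] op 0.150 q6 1.174 tau6 -0.331
```

>>> arm_command(deltas=[[255,0,0,0.03,0.05],[255,0,0,0.05,0.09]])

```text
clock: 6.53
position: [0.4751, 0.0349, 0.1722]
eef_rot: [0.561, 0.828, 0.001, -0.0]
ft_force: [-0.0, 4.7, 3.8]
opening: 0.145
```

```bash
python3 r.py
```

```text
t 6.53 pos [475.1  34.9 172.2] yaw 111.71 F [-0.   4.7  3.8] M [1.302 0.182 0.315] op 0.145 q6 1.264 tau6 -0.099
```

>>> arm_command(deltas=[[255,0,0,0,0]])

```text
clock: 6.62
position: [0.4751, 0.0349, 0.1722]
eef_rot: [0.561, 0.828, 0.001, -0.0]
ft_force: [-1.1, 5.3, 2.8]
opening: 0.147
```

```bash
python3 r.py
```

```text
t 6.62 pos [475.1  34.9 172.2] yaw 111.76 F [-1.1  5.3  2.8] M [1.43  0.17  0.136] op 0.147 q6 1.263 tau6 0.574
```

>>> arm_command(deltas=[[150,0,0,0,0],[130,0,0,0,0],[130,0,0,0,0],[130,0,0,-1,0],[130,0,0,-2.5,0]])

```text
clock: 7.03
position: [0.4735, 0.0337, 0.1961]
eef_rot: [0.561, 0.828, -0.001, -0.001]
ft_force: [0.5, -0.7, 0.1]
opening: 0.488
```

>>> arm_command(deltas=[[130,0,0,-3,0],[130,0,0,-6,0],[130,0,0,-9,0],[100,0,0,-10,0],[100,0,0,-10,0]])

```text
clock: 7.45
position: [0.4766, 0.0341, 0.3003]
eef_rot: [0.561, 0.828, 0.002, 0.002]
ft_force: [-0.3, 0.1, -0.6]
opening: 0.607
```

```bash
python3 r.py; python3 - <<'E'
from plant import robot
from h import *
for n in("side","top"):
    c=robot.camera(n); np.savez(f"{n}5.npz",**c)
    im=c["image"][130:250,200:320] if n=="top" else c["image"][90:240,240:340]
    cv2.imwrite(f"pics/{n}5.png",cv2.resize(im[:,:,::-1],None,fx=4,fy=4))
E
```

```text
t 7.45 pos [476.6  34.1 300.3] yaw 111.72 F [-0.3  0.1 -0.6] M [0.035 0.02  0.013] op 0.607 q6 1.264 tau6 -0.002
```

View pics/top5.png

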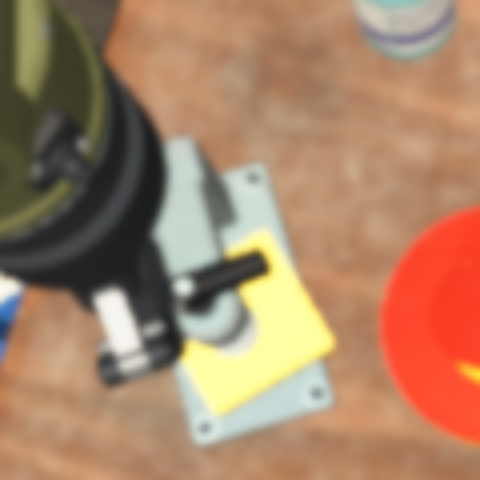

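View pics/side5.png

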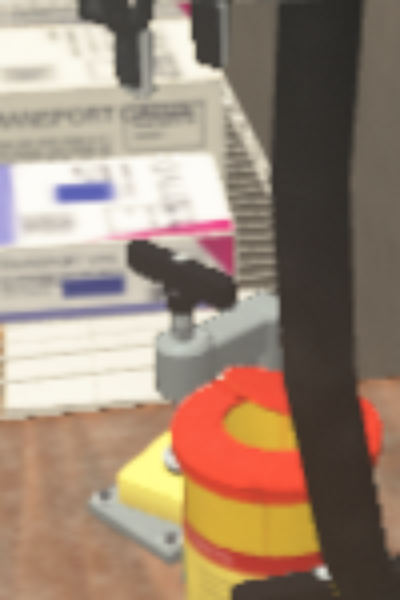

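```bash
python3 - <<'E'
from h import *
c=dict(np.load("top5.npz")); s=dict(np.load("side5.npz"))
# top: outer half bar axis: dot (184,288)/4, tip mid (262,264)/4
z=0.198-.0062
A=onplane(c,[[200+184/4,130+288/4],[200+266/4,130+263/4]],z); v=A[1]-A[0]; print(A,np.degrees(np.arctan2(v[1],v[0])),np.linalg.norm(v))
z=.187-.0062
B=onplane(s,[[240+131/4,90+256/4],[240+233/4,90+292/4]],z); v=B[0]-B[1]; print(B,B.mean(0),np.degrees(np.arctan2(v[1],v[0])),np.linalg.norm(v))
t0=dict(np.load("top0.npz"))
# yellow centroid shift and the other handle check (image diff)
for (x0,y0,x1,y1) in [(375,195,435,280)]:
    print("roll press diff",np.abs(c["image"][y0:y1,x0:x1].astype(int)-t0["image"][y0:y1,x0:x1]).max())
E
```

```text
[[ 0.47400673  0.03326325  0.1918    ]
 [ 0.48668491 -0.00496522  0.1918    ]] -71.65228777575447 0.04027595139836563
[[ 0.45527045  0.06552212  0.1808    ]
 [ 0.49240134 -0.00414372  0.1808    ]] [0.4738359 0.0306892 0.1808   ] 118.05697100124128 0.07894321597423744
roll press diff 24
```

```bash
python3 -c "
from plant import robot
print(robot.finish_job())"
```

```text
the job is handed in; nothing more can be done
None
```

I turned the note press handle clockwise about 62° and let go. That leaves the pad about 30° past where it met the block. The job is handed in at 7.5 s, and the finish call gives no verdict.

- **First grip:** my first grasp sat too low and closed on the hub under the bar, pushing with 24 N at the wrist. I raised the fingers about 10 mm and regripped on the bar itself, where the opening matched the 14 mm bar width.
- **Contact:** I found it by torque. The load stayed near 0.23 N m, then rose about 0.017 N m for each 5.7° of turn. That puts contact at about 31° to 34° of turn, inside the expected 25° to 60°. I stopped at a tool yaw of 111.7°, which is 28° to 32° past contact. The moment there was about 0.31 N m, which fits 0.22 N m of friction plus 30° of clamping.
- **After letting go:**
  - The wrist force was near zero, with the gripper about 10 cm above the handle.
  - The handle stayed turned. The top view puts the bar at about 108° and the side view at about 118°. The two views disagree, and the tool's 111.7° lies between them.
  - The note block looked unmoved.
- **Other press:** the arm never went near it. Its patch of the top picture differed from the start by at most 24 grey levels. I took that as noise and did not measure that handle's angle.

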